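# Free the stuck stopper of the amber bottle in the porcelain painter's studio

## Robot

A 6-joint arm with a two-finger parallel gripper is mounted at the origin on the work surface. World frame = base frame: x ahead of the robot, y to its left, z up, the work surface at z = 0. Lengths are in mm, angles in rad, forces in N, time in s.
With the tool pointing down it reaches from about 350 to 875 mm from the base axis. Payload 4.2 kg.
Tool frame: the origin (TCP) lies at the very end of the fingers, on their centre line; the grasp point (between the pads) lies 19 mm behind it (manip.hold_point_z is the z of the grasp point in the tool frame, in mm); z points along the fingers, y is the line along which they close (so a half turn about z gives the same grasp; the last joint's range is limited). The gripper opens to 87 mm and grips with 3 to 60 N. Pads are 19 mm wide; open, the fingers measure 117 mm over their backs; the gripper's body (75 mm by 190 mm) begins 51 mm behind the grasp point.
Start: joints at [1.446, 0.385, 0.008, 0, -1.194, -0.259], TCP at [233.996, 579.521, 222.55] pointing down, gripper open.
Joint ranges: [-3.14, 3.14], [-1.21, 2.06], [-1.07, 1.41], [-3.16, 2.05], [-2.99, -0.16], [-3.1, 3.1]. Speed limits (rad/s): [2.79, 2.79, 3.14, 3.14, 3.14, 3.14].

## Interface

Orientations are given as [roll, pitch, yaw] about the fixed x, y, z axes, in that order (R = Rz(yaw) Ry(pitch) Rx(roll)).
In Python, from bench import manip gives the robot as it stands.
- The arm moves only by the tool carry_out, never from a script. Its arguments are lists of equal length, an entry for each row: "claw": the closure in counts, from 0 (fully open) to 255 (shut); "linear": the shift along the tool's x, y, z in cm, a list of three; "rotation": the turn, a rotation vector about the tool's x, y, z in degrees, a list of three. In form: {"claw": [claw, ...], "linear": [[dx, dy, dz], ...], "rotation": [[wx, wy, wz], ...]}. A call has 1 to 5 rows; each row is the pose to reach, as a shift and turn from the pose commanded when the call began, along the tool's axes at that moment; what a row does not reach only later rows make up. A row lasts 1/8 s, in which the tool goes at most 62.5 mm and 10.7 degrees, less where a joint would pass 70% of its speed; a pose out of reach is approached as far as the arm can. A call with a gripper value outside its range is refused whole. The fingers move at their own pace and stop on an object; "grip_force" is the grip in N (left out, the last holds). Time passes only in rows, so rows that repeat a pose let the fingers close. It gives the time, the measured TCP pose, the force, the opening and the grip force at its end, in the units of the state.
- manip.read_state(): the state, without advancing time (a new reading comes with each control period).
- manip.snapshot(name): name is "scene" or "side" or "wrist"; returns the picture (400x640x3 uint8, blue, green, red); there is no depth.
- manip.get_calibration(name): a dict with "fx", "fy", "cx", "cy" (pixels), "D" ([k1, k2, p1, p2, k3] as OpenCV has them; the pictures are not rectified), "xyz" and "rotation" of the camera in the world. Camera axes: x right, y up, looking along -z (the intrinsics and any distortion apply to the point x, -y, -z); pixel columns grow to the right and rows downward; lengths in mm; the calibration is good to about 2 mm. A picture is of the moment at which its call begins: read the wrist's pose just before it. get_calibration takes no time and is no camera call; for the wrist camera it gives the pose at the moment of the call.
- manip.job_done(): hands the job in; it is judged then, once.
The state is a dict: "time": time; "joints": joint angles; "qvel": joint speeds; "joint_efforts": joint torques, N m; "tcp_pos": TCP position; "eef_rot": TCP orientation; "wrist_force": force on the tool from outside, world axes, zero at the start; "wrist_torque": the same for the moment, N m; "opening": finger opening in mm; "grasp_force": force on a finger pad.
Only numpy, scipy, OpenCV 4.12 (cv2) and the standard library are available. Lean on these libraries where they do the work, as an engineer would, in place of code of your own. Each camera call takes 0.05 s, during which the arm holds its last target. There are 200 camera calls.

## Task

The glass stopper of the amber bottle is stuck: grip its flat wing and work it free by twisting it about 20 degrees anticlockwise (seen from above) and then about 20 degrees clockwise of where it began, easing it up by several millimetres during these twists while it stays in the neck. Then draw it out, lower it into the white porcelain dish and let go of it there without dropping it. Leave the green bottle, the clear bottle and the brush pot where they stand.

Things in the scene. Friction and masses are not known exactly. Their poses are not given: they have to be found in the camera images.
- stopper_grip (a point): Loose amber glass stopper, 60 g, 61 mm tall. Point: centre of its upright flat wing, 36 mm long (its x), 12 mm thick (its y: grip across this), 34 mm tall; z up. Below the wing: a collar 29 mm across, 5 mm thick, then a round shank 20 mm across, 22 mm long, its flat foot 44 mm below this point. Starts seated, this point 22 mm above the mouth. It may stand or lie in the dish.
- stopper_ear (a point): One end of the stopper's wing: 18 mm from the wing's centre along its x axis, at the same height.
- amber_mouth (a point): Centre of the amber bottle's mouth, 150 mm above the table; z up, x along the wing's starting direction. Lip 36 mm across, bottle 72 mm, in a 96 mm square wooden block screwed to the table (cannot move). The neck pinches the stopper's shank with a friction of about 10 to 20 N, 0.1 to 0.2 N m, until it has risen about 8 mm; then it slides loosely, and is clear after rising 22 mm.
- dish_in (a point): Centre of the inner floor of the white porcelain dish, a loose round shallow plate 136 mm across the rim, rim 18 mm above the table, 350 g.
- green_bottle: Bystander: green glass bottle in a loose wooden block of the same shape and size as the amber one, with its own stopper, top 189 mm above the table, 1 kg. Origin at the centre of its underside. Leave alone.
- clear_bottle: Bystander: clear glass bottle in a loose wooden block, same shape and size, with its own stopper, top 189 mm above the table, 1 kg. Origin at the centre of its underside. Leave alone.
- brush_pot: Bystander: white porcelain pot with a blue band, 68 mm across and 85 mm tall, full of upright brushes reaching 190 mm, 0.5 kg. Origin at the centre of its underside. Leave alone.

How it is judged:
By the outcome, as a careful person would: the job done as asked, in the order asked, and still so for the second after the job is handed in, with the robot touching nothing.
It also fails if it takes over 53 s, if anything falls off the work surface, if the arm or the gripper's body presses on something with over 40 N, if the wrist force passes 120 N, or if a joint passes its speed limit or range.

## Working session

There is one attempt and no reset: what is moved stays moved. The work goes in short steps, Python scripts to look and compute and a tool call to move; the robot and the scene stay as the last step left them, time stands still between calls to the robot, and variables do not carry over. Pictures are saved under pics/ and viewed, at most 11 in all, crops included, and the job is handed in when it is done.

Besides the shell and the picture viewer there is one more tool, called after "Call:" by a JSON object that holds its "method" and its "body". carry_out: Moves the arm, as the interface text tells. Its arguments: {"type":"object","properties":{"claw":{"type":"array","items":{"type":"number"}},"linear":{"type":"array","items":{"type":"array","items":{"type":"number"}}},"rotation":{"type":"array","items":{"type":"array","items":{"type":"number"}}},"grip_force":{"type":"number"}},"required":["claw","linear","rotation"]}

```bash
mkdir -p pics; ls; python3 - <<'E'
from bench import manip
import cv2, numpy as np
for n in ("scene","side"):
    im=manip.snapshot(n); cv2.imwrite(f"pics/{n}0.png",im)
    c=manip.get_calibration(n); print(n,c)
s=manip.read_state(); print(s, manip.hold_point_z)
im=manip.snapshot("wrist"); cv2.imwrite("pics/wrist0.png",im); print(manip.get_calibration("wrist"))
E
```

```text
pics
scene {'fx': 479.1975962937486, 'fy': 479.1975962937486, 'cx': 315.81651176190155, 'cy': 197.02045259270744, 'D': array([-0.01402508,  0.        ,  0.        ,  0.        ,  0.        ]), 'xyz': array([1165.0943794 ,  325.81477442, 1044.21140768]), 'rotation': array([ 0.61365187, -0.00681368,  2.09289886])}
side {'fx': 381.6523319933181, 'fy': 381.6523319933181, 'cx': 323.3673320169932, 'cy': 190.45038455069638, 'D': array([-0.07279867,  0.        ,  0.        ,  0.        ,  0.        ]), 'xyz': array([ 264.07829524, -467.28153275,  703.89394016]), 'rotation': array([ 0.77338636,  0.00965671, -0.58816173])}
{'time': 0.1, 'joints': array([ 1.44557928e+00,  3.85461258e-01,  6.76890990e-03, -4.28554980e-04,
       -1.19401461e+00, -2.58613569e-01]), 'qvel': array([-2.22778165e-05, -2.55798960e-03,  3.16536323e-03, -1.04924627e-03,
       -1.07821204e-03,  2.78870218e-05]), 'joint_efforts': array([-9.37885961e-04, -3.91687846e+01,  1.87936163e+01,  4.23193976e+00,
        1.34966007e-02, -7.61294541e-05]), 'tcp_pos': array([233.82369218, 579.0301836 , 221.58357513]), 'eef_rot': array([ 3.13964369e+00, -1.03684522e-04, -3.83988571e-01]), 'wrist_force': array([-0.40295102,  0.59765049, -0.41056142]), 'wrist_torque': array([ 0.01705362,  0.03887656, -0.02070387]), 'grasp_force': 0.0, 'opening': 86.85904624872981} -18.700000000000003
{'fx': 297.0273336094633, 'fy': 297.0273336094633, 'cx': 320.53400630490245, 'cy': 200.24351072373298, 'D': array([-0.00364622,  0.        ,  0.        ,  0.        ,  0.        ]), 'xyz': array([299.247166  , 552.39969572, 384.08312376]), 'rotation': array([-0.26024175, -0.0020625 , -1.95463305])}
```

View pics/scene0.png

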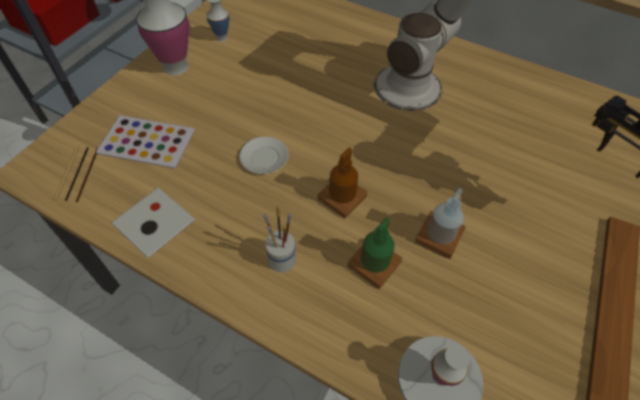

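View pics/side0.png

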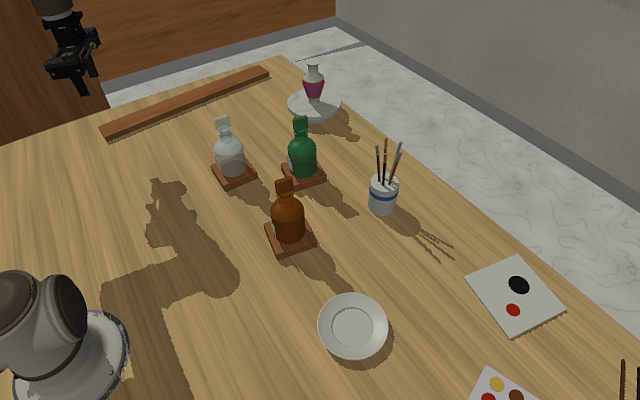

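View pics/wrist0.png

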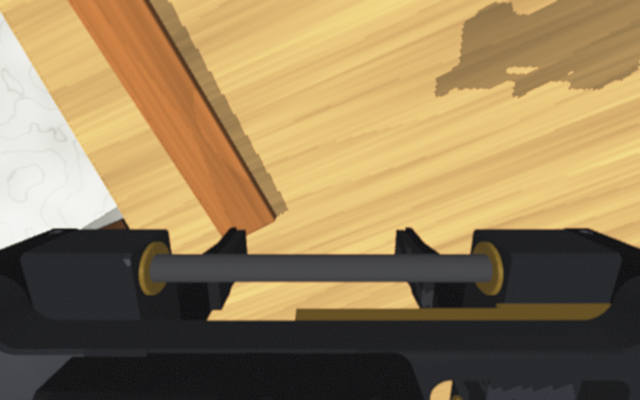

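Scene: dish at (263,156), amber stopper wing at (346,158), green stopper (384,228), clear (455,200), pot (281,250). Side: amber wing (285,187), dish (353,327).

```bash
cat > h.py <<'E'
import cv2, numpy as np
from scipy.spatial.transform import Rotation as R
from bench import manip
def cam(n):
    c=manip.get_calibration(n); K=np.array([[c['fx'],0,c['cx']],[0,c['fy'],c['cy']],[0,0,1]])
    return K,np.array(c['D']),np.array(c['xyz']),R.from_euler('xyz',c['rotation']).as_matrix()@np.diag([1,-1,-1])
def ray(c,p):
    K,D,o,M=c; u=cv2.undistortPoints(np.array([[p]],float),K,D)[0,0]; d=M@[u[0],u[1],1]; return o,d/np.linalg.norm(d)
def atz(c,p,z):
    o,d=ray(c,p); return o+d*(z-o[2])/d[2]
def proj(c,P):
    K,D,o,M=c; P=np.atleast_2d(np.array(P,float)); return cv2.projectPoints((P-o)@M,np.zeros(3),np.zeros(3),K,D)[0][:,0]
def tri(obs):
    A=0;b=0
    for c,p in obs:
        o,d=ray(c,p); Q=np.eye(3)-np.outer(d,d); A=A+Q; b=b+Q@o
    return np.linalg.solve(A,b)
E
python3 - <<'E'
from h import *
S,T=cam("scene"),cam("side")
print("wing",tri([(S,(346,158)),(T,(285,187))]))
for n,a,b in [("dish",(263,156),(353,327))]: print(n,atz(S,a,14),atz(T,b,14))
for n,a,b in [("green",(384,228),(300,125)),("clear",(455,200),(222,123))]: print(n,atz(S,a,172),atz(T,b,172))
print("pot",atz(S,(281,268),0),atz(T,(383,212),0))
a=cv2.imread("pics/scene0.png")[130:220,305:385]; b=cv2.imread("pics/side0.png")[165:265,245:335]
cv2.imwrite("pics/c0.png",np.hstack([cv2.resize(a,(400,450),interpolation=2),cv2.resize(b,(400,450),interpolation=2)]))
E
```

```text
wing [492.53015068  26.42186716 164.97136534]
dish [ 485.26163704 -227.64213747   14.        ] [ 478.85575558 -233.88738458   14.        ]
green [626.53188325 190.56350675 172.        ] [621.74262504 177.20673142 172.        ]
clear [480.92734136 296.27092419 172.        ] [472.75142888 290.80563334 172.        ]
pot [747.85736385  -2.96985648   0.        ] [ 7.19329485e+02 -3.49445349e+01 -1.13686838e-13]
```

View pics/c0.png

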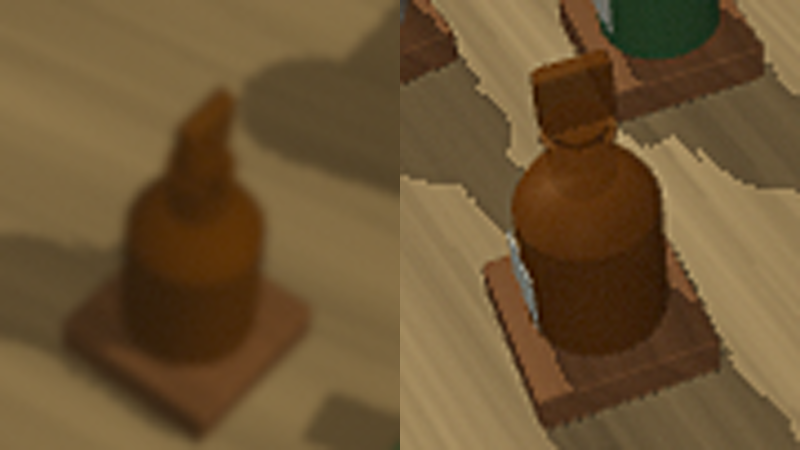

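The crop shows the amber wing clearly: in side, top edge runs from about (275,180.6) to (292,176.6); in scene, from about (342,155.6) to (349.4,148).

```bash
python3 - <<'E'
from h import *
S,T=cam("scene"),cam("side")
for c,a,b in [(T,(274.9,180.6),(291.8,176.6)),(T,(275.5,183.4),(292.7,179.4)),(S,(342,155.6),(349.4,148))]:
    A,B=atz(c,a,189),atz(c,b,189); d=A-B; print(A,B,np.linalg.norm(d),np.degrees(np.arctan2(d[1],d[0])))
# dish rim segmentation: fit circle at z=18
for n,c,p in (("scene",S,(263,156)),("side",T,(353,327))):
    im=cv2.imread(f"pics/{n}0.png"); hsv=cv2.cvtColor(im,cv2.COLOR_BGR2HSV)
    m=((hsv[...,1]<45)&(hsv[...,2]>90)).astype(np.uint8)
    k,l=cv2.connectedComponents(m); m=(l==l[p[1],p[0]]).astype(np.uint8)
    ct=max(cv2.findContours(m,0,cv2.CHAIN_APPROX_NONE)[0],key=len)[:,0]
    W=np.array([atz(c,q,18)[:2] for q in cv2.convexHull(ct)[:,0]])
    ce,r=cv2.minEnclosingCircle(W.astype(np.float32)); print(n,m.sum(),ce,r, W.min(0),W.max(0))
# pose relative to tool
s=manip.read_state(); M=R.from_euler('xyz',s['eef_rot']).as_matrix()
print(M)
E
```

```text
[475.9282892   28.83137522 189.        ] [508.77499095  20.0189764  189.        ] 34.00829588485628 164.98185239722275
[473.16761296  21.35651338 189.        ] [506.2264578   12.21111494 189.        ] 34.30051800367366 164.53642748679812
[507.27408546  24.32226623 189.        ] [477.91219994  28.39250226 189.        ] 29.64265748514533 -7.8922226233589905
scene 1351 (482.3896789550781, -228.1011962890625) 66.5894775390625 [ 416.29458237 -294.1777171 ] [ 547.32140989 -163.49908625]
side 3782 (479.9772033691406, -229.26402282714844) 67.54109191894531 [ 413.52056606 -296.34322161] [ 546.76846672 -162.80253997]
[[ 9.27198704e-01 -3.74569498e-01 -5.04509609e-04]
 [-3.74569818e-01 -9.27197386e-01 -1.56820159e-03]
 [ 1.19620491e-04  1.64300855e-03 -9.99998643e-01]]
```

Call:
{"method": "carry_out", "body": {"claw": [0,0,0,0,0], "linear": [[3.6,4.2,-2.2],[7.3,8.5,-2.2],[10.9,12.8,-2.2],[14.6,17.1,-2.2],[18.3,21.4,-2.2]], "rotation": [[0,0,-1],[0,0,-2],[0,0,-4],[0,0,-6],[0,0,-7]]}}

```text
time: 0.78
tcp_pos: [323.7, 310.6, 244.5]
eef_rot: [3.142, 0.0, -0.26]
wrist_force: [1.3, 0.4, -1.0]
opening: 87.2
grasp_force: 0.0
```

Call:
{"method": "carry_out", "body": {"claw": [0,0,0,0,0], "linear": [[3.1,4.6,0],[6.2,9.3,0],[9.3,14.0,0],[12.4,18.6,0],[15.2,23.0,0]], "rotation": [[0,0,0],[0,0,0],[0,0,0],[0,0,0],[0,0,0]]}}

```text
time: 1.4
tcp_pos: [411.0, 49.2, 244.7]
eef_rot: [-3.141, -0.0, -0.262]
wrist_force: [0.4, 0.9, -0.7]
opening: 86.7
grasp_force: 0.0
```

Call:
{"method": "carry_out", "body": {"claw": [0,0], "linear": [[0,0,0],[0,0,0]], "rotation": [[0,0,0],[0,0,0]]}}

```text
time: 1.65
tcp_pos: [410.7, 51.0, 244.4]
eef_rot: [-3.142, 0.0, -0.262]
wrist_force: [-0.9, -0.6, -0.1]
opening: 86.8
grasp_force: 0.0
```

```bash
python3 - <<'E'
from h import *
s=manip.read_state(); print(s['time'],s['tcp_pos'],s['eef_rot'],s['joints'])
W=cam("wrist"); im=manip.snapshot("wrist")
np.savez("w1.npz",K=W[0],D=W[1],o=W[2],M=W[3]); cv2.imwrite("pics/w1.png",im)
for P in ([490,25,189],[490,25,150]): print(proj(W,P), proj(W,[P[0]+17.4,P[1]-4.7,P[2]]))
E
```

```text
1.65 [410.7257882   51.03313794 244.39762321] [-3.14156731e+00  3.25687129e-04 -2.62369570e-01] [ 5.19817143e-01 -3.65017931e-03 -4.30420898e-01 -2.71897794e-04
 -1.14423879e+00  7.88722131e-01]
[[326.11013054 102.25403295]] [[326.27591668  74.50070967]]
[[325.23650188 105.14242537]] [[325.35962359  81.79640625]]
```

View pics/w1.png

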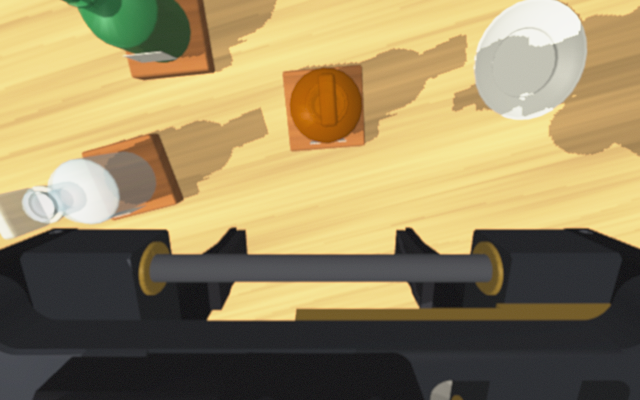

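Wrist view: amber stopper wing around (329,98), nearly vertical in the picture; the bottle round at (326,105), block square 285–363 × 66–150. Zooming for angle.

```bash
python3 - <<'E'
import cv2
im=cv2.imread("pics/w1.png")[60:156,280:376]; cv2.imwrite("pics/w1c.png",cv2.resize(im,(576,576),interpolation=cv2.INTER_CUBIC))
E
```

```text
(no output)
```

View pics/w1c.png

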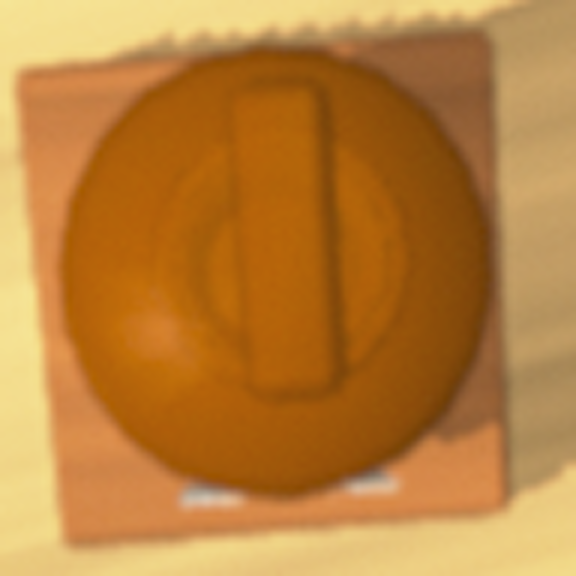

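Top face of wing in the crop: ends' centres (276,86) and (292,390); i.e. picture (325.9,74.2) and (328.6,124.9).

```bash
python3 - <<'E'
from h import *
d=np.load("w1.npz"); W=(d['K'],d['D'],d['o'],d['M'])
f=lambda x,y:((x+.5)/6+280-.5,(y+.5)/6+60-.5)
A,B=atz(W,f(276,86),189),atz(W,f(292,390),189); v=A-B; print(A,B,(A+B)/2,np.linalg.norm(v),np.degrees(np.arctan2(v[1],v[0])))
for a,b in [((233,100),(250,380)),((317,100),(332,380))]:
    A2,B2=atz(W,f(*a),189),atz(W,f(*b),189); w=A2-B2; print(np.degrees(np.arctan2(w[1],w[0])))
s=manip.read_state(); M=R.from_euler('xyz',s['eef_rot']).as_matrix()
c=(A+B)/2
print("tool delta to c", M.T@(np.array([c[0],c[1],155])-s['tcp_pos']))
ct=[(18,75),(487,30),(508,508),(68,546)]
for z in (10,20,16): print("block z",z,np.mean([atz(W,f(*p),z) for p in ct],0),[round(np.linalg.norm(atz(W,f(*ct[i]),z)-atz(W,f(*ct[i-1]),z)),1) for i in range(4)])
# dish, rim at z18
print("dish",atz(W,(530,60),18))
E
```

```text
[507.88095845  20.66166555 189.        ] [475.00035735  27.3782358  189.        ] [491.4406579   24.01995067 189.        ] 33.559592436662356 -11.545064794354507
-11.407767181505632
-11.15835809522276
tool delta to c [85.1074759  5.8333081 89.4543691]
block z 10 [491.57395248  23.14149832  10.        ] [np.float64(96.8), np.float64(97.1), np.float64(97.2), np.float64(97.1)]
block z 20 [491.25205901  23.36749238  20.        ] [np.float64(94.4), np.float64(94.6), np.float64(94.7), np.float64(94.7)]
block z 16 [491.3808164   23.27709475  16.        ] [np.float64(95.4), np.float64(95.6), np.float64(95.7), np.float64(95.6)]
dish [ 482.14390145 -230.50159879   18.        ]
```

Call:
{"method": "carry_out", "body": {"claw": [0,0,0,0,0], "linear": [[3.0,0.2,0],[6.0,0.4,0.5],[8.5,0.55,1.5],[8.5,0.55,2.9],[8.5,0.55,2.9]], "rotation": [[0,0,-1],[0,0,-2],[0,0,-3.6],[0,0,-3.6],[0,0,-3.6]]}}

```text
time: 2.33
tcp_pos: [490.0, 24.6, 214.0]
eef_rot: [3.14, 0.004, -0.197]
wrist_force: [-0.6, -0.1, 0.5]
opening: 87.0
grasp_force: 0.0
```

Call:
{"method": "carry_out", "body": {"claw": [60,60], "linear": [[0,0,0],[0,0,0]], "rotation": [[0,0,0],[0,0,0]]}}

```text
time: 2.58
tcp_pos: [491.5, 24.3, 216.4]
eef_rot: [-3.141, -0.001, -0.198]
wrist_force: [0.2, -0.4, -0.1]
opening: 74.2
grasp_force: 0.0
```

```bash
python3 - <<'E'
from h import *
s=manip.read_state(); print(s); M=R.from_euler('xyz',s['eef_rot']).as_matrix()
print(M.T@(np.array([491.4,23.7,160])-s['tcp_pos']), np.degrees(s['eef_rot'][2]))
E
```

```text
{'time': 2.575, 'joints': array([ 3.80131797e-01,  1.61781339e-01, -3.19554259e-01,  1.10817834e-04,
       -1.08782902e+00,  9.92772089e-01]), 'qvel': array([-0.00541635,  0.00274085,  0.00050897, -0.00082481,  0.00157799,
        0.00225017]), 'joint_efforts': array([ 5.26032981e-02, -2.64494079e+01,  1.78767622e+01,  3.94986928e+00,
        8.48356169e-02, -1.57139588e-03]), 'tcp_pos': array([491.45777534,  24.25311394, 216.39961963]), 'eef_rot': array([-3.14078341e+00, -1.42029100e-03, -1.97841631e-01]), 'wrist_force': array([ 0.22074606, -0.44362193, -0.07805166]), 'wrist_torque': array([-0.04719998, -0.00191671,  0.00719136]), 'grasp_force': 0.0, 'opening': 74.23779568013077}
[-2.80357302e-02  5.99321331e-01  5.63991702e+01] -11.335490454843553
```

Call:
{"method": "carry_out", "body": {"claw": [100,120,130,130,130], "linear": [[0,0.06,1.8],[0,0.06,3.6],[0,0.06,5.0],[0,0.06,5.6],[0,0.06,5.6]], "rotation": [[0,0,0],[0,0,0],[0,0,0],[0,0,0],[0,0,0]], "grip_force": 30}}

```text
time: 3.2
tcp_pos: [491.5, 23.2, 159.5]
eef_rot: [3.141, 0.0, -0.199]
wrist_force: [-0.2, 0.7, 0.0]
opening: 43.2
grasp_force: 0.0
```

Call:
{"method": "carry_out", "body": {"claw": [160,190,255,255,255], "linear": [[0,0,0],[0,0,0],[0,0,0],[0,0,0],[0,0,0]], "rotation": [[0,0,0],[0,0,0],[0,0,0],[0,0,0],[0,0,0]], "grip_force": 30}}

```text
time: 3.82
tcp_pos: [491.9, 23.7, 159.8]
eef_rot: [-3.14, -0.001, -0.199]
wrist_force: [0.0, 2.6, 1.5]
opening: 12.1
grasp_force: 30.0
```

Call:
{"method": "carry_out", "body": {"claw": [255,255,255,255,255], "linear": [[0,0,0],[0,0,0],[0,0,0],[0,0,0],[0,0,0]], "rotation": [[0,0,0],[0,0,0],[0,0,0],[0,0,0],[0,0,0]], "grip_force": 40}}

```text
time: 4.45
tcp_pos: [491.9, 23.6, 159.8]
eef_rot: [-3.141, -0.001, -0.199]
wrist_force: [0.1, 5.1, 2.3]
opening: 11.8
grasp_force: 40.0
```

Call:
{"method": "carry_out", "body": {"claw": [255,255,255,255,255], "linear": [[0,0,0],[0,0,-0.05],[0,0,-0.1],[0,0,-0.15],[0,0,-0.2]], "rotation": [[0,0,-2],[0,0,-5],[0,0,-8],[0,0,-11],[0,0,-14]], "grip_force": 50}}

```text
time: 5.08
tcp_pos: [491.4, 23.7, 160.3]
eef_rot: [-3.14, 0.0, 0.047]
wrist_force: [3.4, 4.7, -5.2]
opening: 11.6
grasp_force: 50.0
```

Call:
{"method": "carry_out", "body": {"claw": [255,255,255,255,255], "linear": [[0,0,-0.05],[0,0,-0.1],[0,0,-0.1],[0,0,-0.1],[0,0,-0.1]], "rotation": [[0,0,-3],[0,0,-6],[0,0,-7],[0,0,-7],[0,0,-7]]}}

```text
time: 5.7
tcp_pos: [491.4, 23.8, 161.1]
eef_rot: [-3.14, 0.0, 0.168]
wrist_force: [3.3, 5.3, -5.8]
opening: 11.7
grasp_force: 50.0
```

```bash
python3 - <<'E'
from h import *
s=manip.read_state(); print(s['tcp_pos'],np.degrees(s['eef_rot'][2]),s['wrist_force'],s['wrist_torque'],s['opening'])
im=manip.snapshot("wrist"); cv2.imwrite("pics/w2.png",im)
a=cv2.imread("pics/side0.png")[150:270,235:345]; b=manip.snapshot("side")[150:270,235:345]
cv2.imwrite("pics/c2.png",np.hstack([cv2.resize(b,(380,400),interpolation=2),im[180:380,220:420].repeat(2,0).repeat(2,1)]))
E
```

```text
[491.43059755  23.79844486 161.05130674] 9.601024806267372 [ 3.25996179  5.3209379  -5.79110317] [ 1.65974735 -0.92761003 -0.04530828] 11.681614391585333
```

View pics/c2.png

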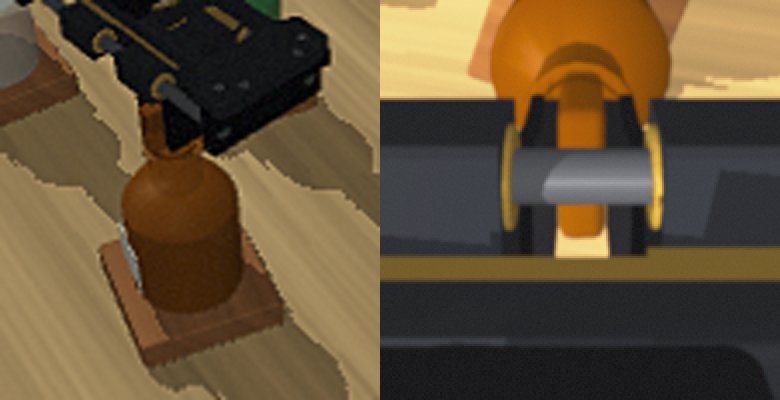

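Wing sits squarely between the pads and turned with the gripper (21° reached, 1.3 mm up). Now clockwise, lifting.

Call:
{"method": "carry_out", "body": {"claw": [255,255,255,255,255], "linear": [[0,0,-0.03],[0,0,-0.07],[0,0,-0.12],[0,0,-0.16],[0,0,-0.2]], "rotation": [[0,0,3],[0,0,6],[0,0,9],[0,0,12],[0,0,15]]}}

```text
time: 6.42
tcp_pos: [491.5, 23.6, 162.8]
eef_rot: [-3.141, 0.0, -0.096]
wrist_force: [3.7, 4.4, -7.5]
opening: 11.5
grasp_force: 50.0
```

Call:
{"method": "carry_out", "body": {"claw": [255,255,255,255,255], "linear": [[0,0,-0.03],[0,0,-0.06],[0,0,-0.1],[0,0,-0.14],[0,0,-0.18]], "rotation": [[0,0,3],[0,0,6],[0,0,9],[0,0,12],[0,0,15]]}}

```text
time: 7.05
tcp_pos: [491.5, 23.5, 164.6]
eef_rot: [-3.141, 0.001, -0.357]
wrist_force: [4.0, 4.0, -9.1]
opening: 11.7
grasp_force: 50.0
```

Call:
{"method": "carry_out", "body": {"claw": [255,255,255,255,255], "linear": [[0,0,-0.03],[0,0,-0.07],[0,0,-0.1],[0,0,-0.13],[0,0,-0.13]], "rotation": [[0,0,3],[0,0,6],[0,0,9],[0,0,12.0],[0,0,12.0]]}}

```text
time: 7.68
tcp_pos: [491.4, 23.4, 166.1]
eef_rot: [-3.141, 0.001, -0.566]
wrist_force: [2.9, 3.7, -5.9]
opening: 11.5
grasp_force: 50.0
```

Call:
{"method": "carry_out", "body": {"claw": [255,255,255], "linear": [[0,0,0],[0,0,0],[0,0,0]], "rotation": [[0,0,0],[0,0,0],[0,0,0]]}}

```text
time: 8.05
tcp_pos: [491.4, 23.4, 166.2]
eef_rot: [-3.141, 0.001, -0.565]
wrist_force: [3.2, 4.1, -5.8]
opening: 11.7
grasp_force: 50.0
```

```bash
python3 - <<'E'
from h import *
s=manip.read_state(); print(s['tcp_pos'],np.degrees(s['eef_rot'][2]),s['wrist_force'],s['wrist_torque'],s['opening'])
im=manip.snapshot("wrist")
a=manip.snapshot("side")[140:230,245:345]
cv2.imwrite("pics/c3.png",np.hstack([cv2.resize(a,(444,400),interpolation=2),cv2.resize(im[150:310,250:390],(350,400))]))
E
```

```text
[491.42567955  23.449066   166.15959761] -32.3918932077843 [ 3.23185214  4.05829218 -5.75488461] [ 1.32523698 -1.03844137 -0.03708381] 11.716267292878742
```

View pics/c3.png

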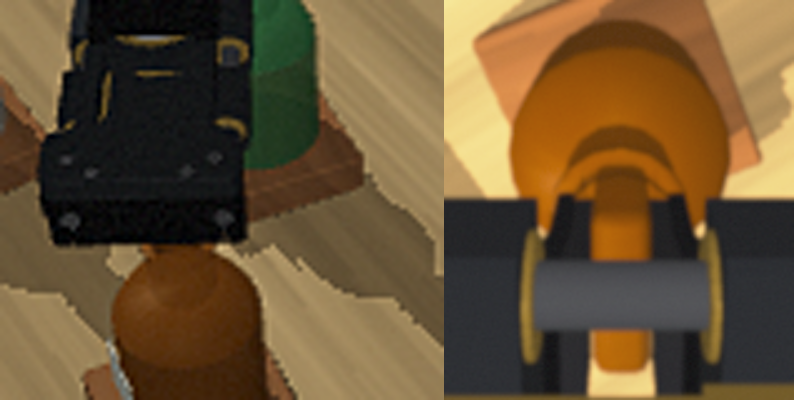

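Wing still squarely gripped, collar visible under the pads; yaw −32.4° (21° clockwise of start), risen 6.3 mm. Draw out.

Call:
{"method": "carry_out", "body": {"claw": [255,255,255,255,255], "linear": [[0,0,-0.1],[0,0,-0.25],[0,0,-0.5],[0,0,-0.8],[0,0,-1.2]], "rotation": [[0,0,0],[0,0,0],[0,0,0],[0,0,0],[0,0,0]]}}

```text
time: 8.78
tcp_pos: [490.7, 22.5, 179.9]
eef_rot: [3.139, 0.001, -0.565]
wrist_force: [-1.4, -0.1, -0.1]
opening: 11.4
grasp_force: 50.0
```

Call:
{"method": "carry_out", "body": {"claw": [255,255,255,255,255], "linear": [[0,0,-0.6],[0,0,-1.5],[0,0,-2.5],[0,0,-4],[0,0,-5.5]], "rotation": [[0,0,0],[0,0,0],[0,0,0],[0,0,0],[0,0,0]]}}

```text
time: 9.4
tcp_pos: [491.6, 23.2, 236.0]
eef_rot: [-3.141, -0.0, -0.565]
wrist_force: [0.0, 0.3, -0.3]
opening: 11.3
grasp_force: 50.0
```

Call:
{"method": "carry_out", "body": {"claw": [255,255], "linear": [[0,0,0],[0,0,0]], "rotation": [[0,0,0],[0,0,0]]}}

```text
time: 9.65
tcp_pos: [491.1, 23.2, 234.4]
eef_rot: [3.141, 0.001, -0.565]
wrist_force: [-0.5, 0.5, -1.1]
opening: 11.8
grasp_force: 50.0
```

```bash
python3 - <<'E'
from h import *
s=manip.read_state(); print(s['tcp_pos'],s['eef_rot'],s['wrist_force'],s['opening'])
M=R.from_euler('xyz',s['eef_rot']).as_matrix(); print(M.T@(np.array([481.3,-229.3,s['tcp_pos'][2]])-s['tcp_pos']))
a=manip.snapshot("side")
cv2.imwrite("pics/c4.png",cv2.resize(a[60:260,200:400],(600,600),interpolation=2))
print(proj(cam("side"),[s['tcp_pos']-[0,0,32],s['tcp_pos']-[0,0,5]]))
E
```

```text
[491.10970832  23.18785409 234.38681568] [ 3.14134946e+00  6.34939237e-04 -5.65485124e-01] [-0.45356097  0.52605303 -1.05098579] 11.799174951722506
[ 1.27006782e+02  2.18439061e+02 -2.75191750e-02]
[[282.5557004  174.19045719]
 [281.32243444 163.67364273]]
```

View pics/c4.png

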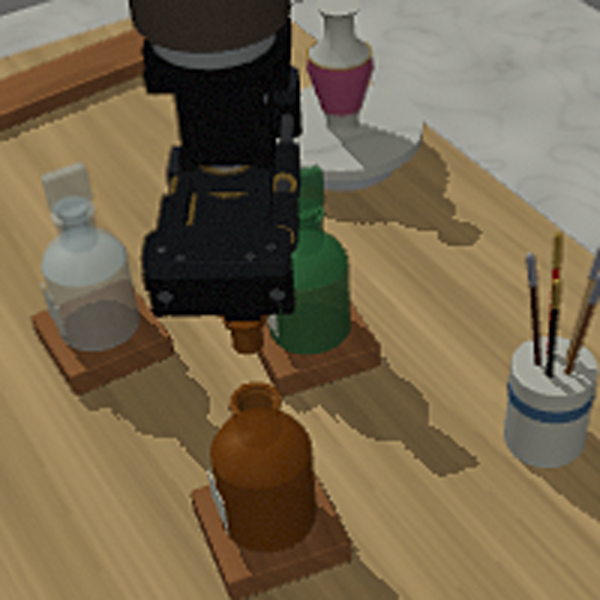

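Stopper is clear of the mouth; its foot at about (283,177) in side, where predicted, so no slip. Move to the dish.

Call:
{"method": "carry_out", "body": {"claw": [255,255,255,255,255], "linear": [[1.7,3.0,0],[4.5,7.8,0],[7.5,13.0,0],[10.3,17.8,0],[12.7,21.8,0]], "rotation": [[0,0,0],[0,0,0],[0,0,0],[0,0,0],[0,0,0]]}}

```text
time: 10.32
tcp_pos: [481.2, -230.8, 233.9]
eef_rot: [3.141, 0.001, -0.566]
wrist_force: [0.9, 0.6, -1.2]
opening: 11.8
grasp_force: 50.0
```

Call:
{"method": "carry_out", "body": {"claw": [255,255,255,255,255], "linear": [[0,0,2],[0,0,5],[0,0,9],[0,0,13],[0,0,16]], "rotation": [[0,0,0],[0,0,0],[0,0,0],[0,0,0],[0,0,0]]}}

```text
time: 10.95
tcp_pos: [480.7, -228.7, 72.3]
eef_rot: [3.14, 0.003, -0.566]
wrist_force: [0.1, -0.6, -0.1]
opening: 11.8
grasp_force: 50.0
```

Call:
{"method": "carry_out", "body": {"claw": [255,255,255], "linear": [[0,0,0.5],[0,0,0.5],[0,0,0.5]], "rotation": [[0,0,0],[0,0,0],[0,0,0]]}}

```text
time: 11.32
tcp_pos: [483.0, -229.1, 71.0]
eef_rot: [-3.141, -0.003, -0.565]
wrist_force: [-0.7, 0.7, 0.1]
opening: 11.5
grasp_force: 50.0
```

```bash
python3 - <<'E'
from h import *
s=manip.read_state(); print(s['tcp_pos'],s['eef_rot'],s['wrist_force'],s['opening'])
a=manip.snapshot("side")
cv2.imwrite("pics/c5.png",cv2.resize(a[200:400,240:440],(600,600),interpolation=2))
E
```

```text
[ 482.9887413  -229.12949655   71.032465  ] [-3.14068136e+00 -2.67706034e-03 -5.65023030e-01] [-0.67061748  0.7115179   0.05397353] 11.455027084494231
```

View pics/c5.png

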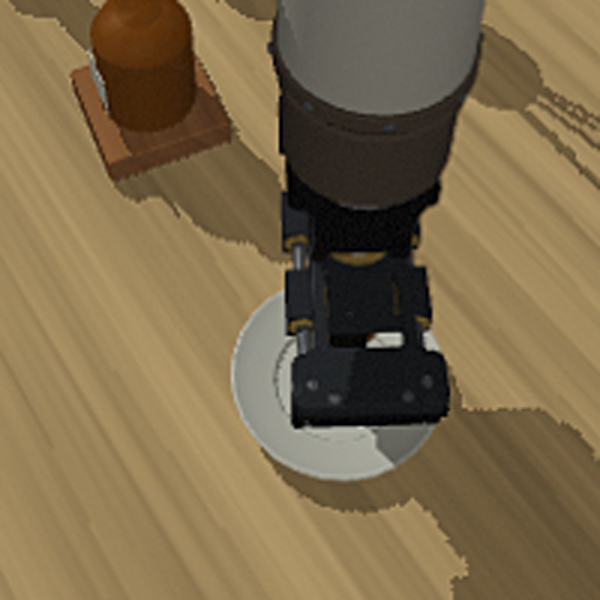

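The gripper is over the dish centre. Lower, then creep to contact.

Call:
{"method": "carry_out", "body": {"claw": [255,255,255,255,255], "linear": [[0,0,0.6],[0,0,1.3],[0,0,1.9],[0,0,2.3],[0,0,2.3]], "rotation": [[0,0,0],[0,0,0],[0,0,0],[0,0,0],[0,0,0]]}}

```text
time: 12.0
tcp_pos: [481.6, -228.9, 46.1]
eef_rot: [3.141, 0.001, -0.565]
wrist_force: [-0.3, -0.4, -0.1]
opening: 11.9
grasp_force: 50.0
```

Call:
{"method": "carry_out", "body": {"claw": [255,255,255,255,255], "linear": [[0,0,0.1],[0,0,0.2],[0,0,0.3],[0,0,0.4],[0,0,0.4]], "rotation": [[0,0,0],[0,0,0],[0,0,0],[0,0,0],[0,0,0]]}}

```text
time: 12.62
tcp_pos: [481.8, -228.9, 42.6]
eef_rot: [3.142, 0.0, -0.565]
wrist_force: [-0.8, -0.2, -1.1]
opening: 11.5
grasp_force: 50.0
```

Call:
{"method": "carry_out", "body": {"claw": [255,255,255,255,255], "linear": [[0,0,0.05],[0,0,0.1],[0,0,0.15],[0,0,0.2],[0,0,0.2]], "rotation": [[0,0,0],[0,0,0],[0,0,0],[0,0,0],[0,0,0]]}}

```text
time: 13.25
tcp_pos: [481.9, -228.9, 40.6]
eef_rot: [3.142, 0.0, -0.565]
wrist_force: [0.1, 0.2, -0.5]
opening: 11.8
grasp_force: 50.0
```

Call:
{"method": "carry_out", "body": {"claw": [255,255,255,255,255], "linear": [[0,0,0.05],[0,0,0.1],[0,0,0.15],[0,0,0.15],[0,0,0.15]], "rotation": [[0,0,0],[0,0,0],[0,0,0],[0,0,0],[0,0,0]]}}

```text
time: 13.88
tcp_pos: [482.0, -228.9, 39.2]
eef_rot: [-3.142, -0.0, -0.565]
wrist_force: [0.2, -0.2, -0.3]
opening: 11.3
grasp_force: 50.0
```

Call:
{"method": "carry_out", "body": {"claw": [255,255,255,255,255], "linear": [[0,0,0.05],[0,0,0.1],[0,0,0.15],[0,0,0.15],[0,0,0.15]], "rotation": [[0,0,0],[0,0,0],[0,0,0],[0,0,0],[0,0,0]]}}

```text
time: 14.5
tcp_pos: [481.9, -228.9, 37.7]
eef_rot: [3.142, -0.0, -0.565]
wrist_force: [-0.9, 0.5, -1.0]
opening: 11.6
grasp_force: 50.0
```

Call:
{"method": "carry_out", "body": {"claw": [255,255,255,255,255], "linear": [[0,0,0.05],[0,0,0.1],[0,0,0.1],[0,0,0.1],[0,0,0.1]], "rotation": [[0,0,0],[0,0,0],[0,0,0],[0,0,0],[0,0,0]]}}

```text
time: 15.12
tcp_pos: [481.9, -228.9, 36.8]
eef_rot: [3.142, -0.0, -0.565]
wrist_force: [0.1, -0.3, 1.6]
opening: 11.6
grasp_force: 50.0
```

Call:
{"method": "carry_out", "body": {"claw": [255,255,255,255], "linear": [[0,0,0.03],[0,0,0.06],[0,0,0.06],[0,0,0.06]], "rotation": [[0,0,0],[0,0,0],[0,0,0],[0,0,0]]}}

```text
time: 15.62
tcp_pos: [482.0, -228.9, 36.8]
eef_rot: [3.142, -0.0, -0.565]
wrist_force: [-1.9, 1.6, 5.9]
opening: 11.7
grasp_force: 50.0
```

Contact confirmed (5.9 N, height held). Release gently.

Call:
{"method": "carry_out", "body": {"claw": [255,255,215,210,205], "linear": [[0,0,-0.03],[0,0,-0.03],[0,0,-0.03],[0,0,-0.03],[0,0,-0.03]], "rotation": [[0,0,0],[0,0,0],[0,0,0],[0,0,0],[0,0,0]], "grip_force": 8}}

```text
time: 16.25
tcp_pos: [481.8, -228.9, 36.0]
eef_rot: [3.141, 0.0, -0.565]
wrist_force: [-0.8, 0.1, -0.7]
opening: 16.3
grasp_force: 0.0
```

Call:
{"method": "carry_out", "body": {"claw": [195,180,160,130,130], "linear": [[0,0,0],[0,0,0],[0,0,0],[0,0,0],[0,0,0]], "rotation": [[0,0,0],[0,0,0],[0,0,0],[0,0,0],[0,0,0]]}}

```text
time: 16.88
tcp_pos: [481.9, -228.9, 36.4]
eef_rot: [3.142, 0.0, -0.565]
wrist_force: [-1.0, 0.7, 0.4]
opening: 40.9
grasp_force: 0.0
```

Call:
{"method": "carry_out", "body": {"claw": [130,130,130,130,130], "linear": [[0,0,-1],[0,0,-3],[0,0,-6],[0,0,-10],[0,0,-14]], "rotation": [[0,0,0],[0,0,0],[0,0,0],[0,0,0],[0,0,0]]}}

```text
time: 17.5
tcp_pos: [481.8, -228.9, 178.4]
eef_rot: [-3.141, -0.001, -0.565]
wrist_force: [0.3, 0.2, 0.1]
opening: 42.7
grasp_force: 0.0
```

Call:
{"method": "carry_out", "body": {"claw": [130,130,130,130,130], "linear": [[-4,0,-2],[-8,0,-4],[-8,0,-4],[-8,0,-4],[-8,0,-4]], "rotation": [[0,0,0],[0,0,0],[0,0,0],[0,0,0],[0,0,0]]}}

```text
time: 18.12
tcp_pos: [414.7, -186.3, 215.9]
eef_rot: [3.141, 0.001, -0.566]
wrist_force: [0.2, -0.2, 0.1]
opening: 42.7
grasp_force: 0.0
```

```bash
python3 - <<'E'
from h import *
s=manip.read_state(); print(s['time'],s['tcp_pos'],s['wrist_force'],s['opening'])
a=manip.snapshot("side"); b=manip.snapshot("scene")
cv2.imwrite("pics/c6.png",np.vstack([np.hstack([a[100:400,120:520],b[80:380,200:600]]),cv2.resize(a[270:370,300:410],(330,300)).repeat(1,0) if 0 else np.hstack([cv2.resize(a[280:370,300:420],(400,300)),cv2.resize(b[120:195,215:315],(400,300))])]))
E
```

```text
18.125 [ 414.70243111 -186.28885371  215.87716956] [ 0.22300147 -0.17139761  0.05222505] 42.70394293638975
```

View pics/c6.png

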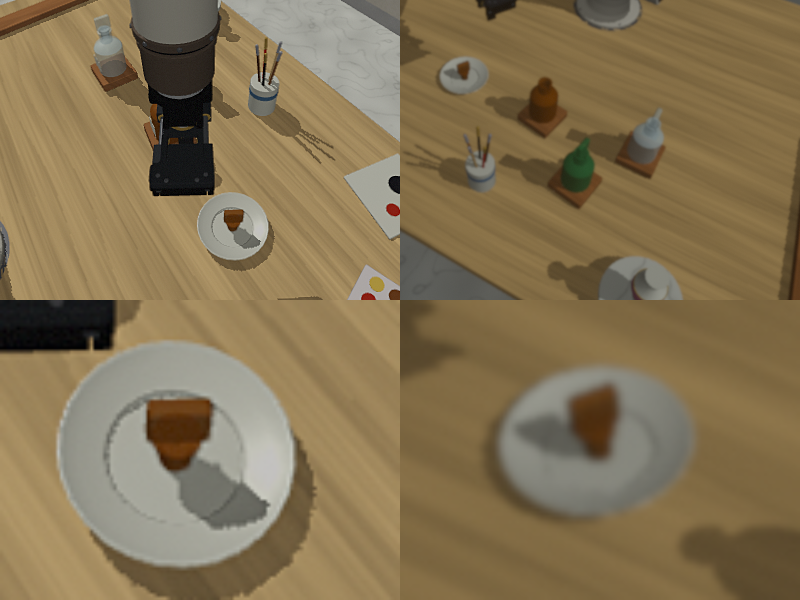

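The stopper stands upright in the middle of the dish (around (353,320) in side), and the other bottles and the pot are where they were. Handing in.

```bash
python3 -c "
from bench import manip
print(manip.job_done())"
```

```text
the job is handed in; nothing more can be done
None
```

I twisted the stopper 21° each way while it rose about 6 mm in the neck, then drew it out and set it upright in the dish at about 18 s. The last pictures show the bystanders where they stood; the job is handed in but returned no verdict.

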